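# Hang the parts basket at the air blow-off stand and hold the dead-man lever half-way

## Task

Blow off the washed nuts: hang the basket, with both nuts still in it, by its handle on the double hook of the blue stand, so that the handle bar lies across both prongs in the dip behind their red tips, and let go of it. Then press the air valve's sprung lever down until the yellow end of its grip bar is level with the middle of the green band of the scale (half-way, not at the stop) and keep it there: the program finishes while still holding the lever down. Leave the mug, bottle, tin and tape roll where they are.

Things in the scene. Friction and masses are not known exactly. Their poses are not given: they have to be found in the camera images.
- basket: loose open aluminium basket, 80 mm (x) by 120 mm (y) by 50 mm high, 3 mm walls and floor, 0.18 to 0.35 kg, with two loose nuts in it. Origin: centre of the underside, z up. A stiff orange arched handle stands in its y-z plane: uprights at y = -62 and +62 mm, straight round top bar along y
- basket_handle (a point): middle of the handle's straight top bar, 135 mm above the basket's underside; bar 10 mm thick, straight for 106 mm along the basket's y. Pinch it here from above, fingers closing along the basket's x
- nut_a: small grey steel T-nut 17 x 22 x 12 mm, loose in the basket; origin: centre of its underside
- nut_b: the second such T-nut in the basket
- stand: fixed stand, nothing above it. Origin: on the cabinet top under the hook's dip; x points from the hook tips back to the post (away from the robot), y along the row of prongs. Dark base plate x -33 to 122, 140 wide, 12 mm high; blue post x 96 to 120, 50 wide, 220 mm high; crossbar x 92 to 108, 110 wide, z 207 to 237 mm; brass nozzle forward to x = 70, z = 165 mm
- hook_seat (a point): where the middle of the handle bar lies when hung: midway between the prongs, 216 mm up, axes as the stand's; the hung bar is parallel to y. Prongs: 8 mm rods at y = -34 and +34 mm, 60 mm clear between them for the fingers; they run forward from the crossbar, dip at x = 0 and turn up to red ball tips at x = -25 mm, tops 28 mm above this point, which the bar must clear
- valve_box: fixed air valve. Origin: on the cabinet top under the lever's grip bar; x points from there back to the grey box (away from the robot). Box x 60 to 130, 70 wide, 60 mm high. White scale plate facing the robot beside the grip bar's left end: y 38 to 72, x 0 to 6, 124 mm high; green band 75 to 94 mm above the cabinet top, red below, white above
- lever_grip (a point): centre of the lever's black grip bar: round, 16 mm thick, 60 mm long along the valve box's y, yellow left end. 113 mm above the cabinet top at x = 6 mm (valve_box frame) when released, 85 mm and x = 1 mm in mid-band, 56 mm at the stop. Nothing above or below it
- lever (a joint): lever angle, rad: 0 released, grows as the grip is pushed down, 0.6 at the stop; green band 0.2 to 0.4, middle 0.3. Hinge at x = 95 mm, 80 mm above the cabinet top, 95 mm from the grip; a spring always pushes it back up, about 2 N at the grip at first, 7 N in mid-band, 11 N at the stop
- mug: bystander: orange mug 81 mm wide, 101 mm high, at the back in the middle; origin: about the centre of its underside
- oil_bottle: bystander: white bottle with a red spout, 41 mm wide, 104 mm high, at the back in the middle; origin: centre of its underside
- red_tin: bystander: round tin with red lid, 59 mm wide, 22 mm high, in the front left corner; origin: centre of its underside
- tape: bystander: roll of beige tape, 80 mm wide, 19 mm high, in the front right corner; origin: centre of its underside

How it is judged:
By the outcome, as a careful person would: the job done as asked, in the order asked, and still so for the second after the job is handed in, while the arm keeps its last pose, push and grip.
It also fails if it takes over 54 s, if anything falls off the work surface, if the arm or the gripper's body presses on something with over 40 N, if the wrist force passes 120 N, or if a joint passes its speed limit or range.

## Robot

A 6-joint arm with a two-finger parallel gripper is mounted at the origin on a cart in front of the work surface, level with it; the furniture and walls round the work are solid. World frame = base frame: x ahead of the robot, y to its left, z up, the work surface at z = 0. Lengths are in mm, angles in rad, forces in N, time in s.
With the tool pointing down it reaches from about 350 to 875 mm from the base axis. Payload 4.2 kg.
Tool frame: the origin (TCP) lies at the very end of the fingers, on their centre line; the grasp point (between the pads) lies 19 mm behind it; z points along the fingers, y is the direction in which the jaws open and shut (so a half turn about z gives the same grasp; the last joint's range is limited). The gripper opens to 85 mm and grips with 20 to 120 N. Pads are 22 mm wide; open, the fingers measure 114 mm over their backs; the gripper's body (76 mm by 85 mm) begins 54 mm behind the grasp point. The pads swing forward as they close: fully open they stand 13 mm farther back than shut.
Start: joints at [1.561, 0.385, 0.008, 0, -1.194, -0.259], TCP at [165.952, 602.544, 231.312] pointing down, gripper open.
Joint ranges: [-3.14, 3.14], [-1.21, 2.06], [-1.07, 1.41], [-3.16, 2.05], [-2.99, -0.16], [-3.1, 3.1]. Speed limits (rad/s): [2.79, 2.79, 3.14, 3.14, 3.14, 3.14].

## Interface

Orientations are given as a unit quaternion [x, y, z, w].
In Python, from bench import arm, optics, job gives the robot as it stands.
- The arm moves only by the tool send_rows, never from a script. Its argument "steps" is a list that holds one entry, the list of rows, each a list of 5 numbers: the shift along the tool's x, y, z in cm, then the turn about the tool's z in rad, then the opening, from 0 (shut) to 1 (fully open). A call has 1 to 10 rows; each row shifts and turns the pose as measured when the row begins, along the tool's axes as they then stand; what a row does not reach is not made up. A row lasts 1/12 s, in which the tool goes at most 41.7 mm and 7.16 degrees, less where a joint would pass 70% of its speed; a pose out of reach is approached as far as the arm can. A call with a gripper value outside its range is refused whole. The fingers move at their own pace and stop on an object; the grip force is fixed at half the most. Time passes only in rows, so rows that do not move let the fingers close. It gives the time, the measured TCP pose, the force and the opening at its end, in the units of the state.
- arm.read_state(): the state, without advancing time (a new reading comes with each control period).
- optics.get_image(name): name is "scene" or "side" or "wrist"; returns (picture, depth): 480x640x3 uint8, blue, green, red; 480x640 float32, mm along the optical axis (not along the pixel's ray), 0 where there is no reading.
- optics.get_calibration(name): a dict with "K" (3x3 intrinsics, pixels), "rvec" (rotation vector, rad) and "tvec" (3), from world to camera coordinates, as OpenCV has them; the wrist camera has in their place "hand_eye" (4x4, takes a point from camera to tool coordinates, whose origin is the TCP and whose axes are the flange's). Camera axes: x right, y down, z forward; pixel columns grow to the right and rows downward; lengths in mm; the calibration is good to about 2 mm. A picture is of the moment at which its call begins: read the wrist's pose just before it. get_calibration takes no time and is no camera call.
- job.job_done(): hands the job in, once; it reports no verdict.
The state is a dict: "clock": time; "joints": joint angles; "joint_vel": joint speeds; "joint_efforts": joint torques, N m; "position": TCP position; "ee_rot": TCP orientation; "contact_force": force on the tool from outside, world axes, zero at the start; "wrist_torque": the same for the moment, N m; "gripper_width": finger opening in mm.
Only numpy, scipy, OpenCV 4.12 (cv2) and the standard library are available. Lean on these libraries where they do the work, as an engineer would, in place of code of your own. Each camera call takes 0.05 s, during which the arm holds its last target. There are 200 camera calls.

## Working session

There is one attempt and no reset: what is moved stays moved. The work goes in short steps, Python scripts to look and compute and a tool call to move; the robot and the scene stay as the last step left them, time stands still between calls to the robot, and variables do not carry over. Pictures are saved under pics/ and viewed, about 8 in all and at most 12, crops included, and the job is handed in when it is done.

Besides the shell and the picture viewer there is one more tool, called after "Request:" by a JSON object that holds its "api" and its "payload", one argument or row to a line. send_rows: Moves the arm, as the interface text tells. Its arguments: {"type":"object","properties":{"steps":{"type":"array","items":{"type":"array","items":{"type":"array","items":{"type":"number"}}}}},"required":["steps"]}

```bash
mkdir -p pics; cat > h.py <<'E'
import numpy as np, cv2
from scipy.spatial.transform import Rotation as R
from bench import arm, optics, job
def cam(n):
    s=arm.read_state(); im,d=optics.get_image(n); c=optics.get_calibration(n); K=np.array(c["K"])
    if "rvec" in c:
        Rm=cv2.Rodrigues(np.array(c["rvec"],float))[0]; T=np.eye(4); T[:3,:3]=Rm.T; T[:3,3]=-Rm.T@np.array(c["tvec"],float).ravel()
    else:
        W=np.eye(4); W[:3,:3]=R.from_quat(s["ee_rot"]).as_matrix(); W[:3,3]=s["position"]; T=W@np.array(c["hand_eye"])
    return im,d,K,T
def cloud(d,K,T):
    v,u=np.mgrid[:480,:640]; P=np.stack([(u-K[0,2])/K[0,0]*d,(v-K[1,2])/K[1,1]*d,d],-1)
    return P@T[:3,:3].T+T[:3,3]
def hsv(im): return cv2.cvtColor(im,cv2.COLOR_BGR2HSV)
E
python3 - <<'E'
from h import *
print(arm.read_state())
for n in("scene","side","wrist"):
    im,d,K,T=cam(n); cv2.imwrite(f"pics/{n}0.png",im); np.savez(f"{n}0.npz",im=im,d=d,K=K,T=T); print(n,K[0,0],T.round(2).tolist(),(d>0).mean())
E
```

```text
{'clock': 0.0, 'joints': array([ 1.56059335e+00,  3.85551625e-01,  6.61206948e-03, -5.19652148e-04,
       -1.19400462e+00, -2.58593139e-01]), 'joint_vel': array([ 0.00080856,  0.00051767,  0.00119791, -0.00228118,  0.00024418,
        0.0008081 ]), 'joint_efforts': array([ 2.11373972e-04, -3.92287660e+01,  1.88396770e+01,  4.18592423e+00,
       -4.58639493e-03,  4.32819945e-06]), 'position': array([165.80672249, 601.98808177, 230.21611931]), 'ee_rot': array([ 9.90968718e-01, -1.34088733e-01, -1.06602858e-04,  1.09556816e-03]), 'contact_force': array([-0.69482505,  0.87738211, -1.24486991]), 'wrist_torque': array([ 0.0549917 , -0.01834043, -0.01099122]), 'gripper_width': 85.24128630445865}
scene 474.8990790136715 [[0.11, -0.68, 0.72, -326.48], [-0.99, -0.07, 0.09, -149.15], [-0.01, -0.73, -0.68, 950.89], [0.0, 0.0, 0.0, 1.0]] 0.9960872395833333
side 450.5616005706148 [[-0.89, 0.39, -0.24, 738.56], [0.46, 0.75, -0.48, 393.69], [-0.01, -0.54, -0.84, 943.4], [0.0, 0.0, 0.0, 1.0]] 0.9958626302083333
wrist 340.8950655060831 [[-0.26, -0.93, -0.26, 230.39], [-0.96, 0.26, 0.07, 584.77], [0.0, 0.27, -0.96, 372.79], [0.0, 0.0, 0.0, 1.0]] 0.9952473958333333
```

View pics/scene0.png

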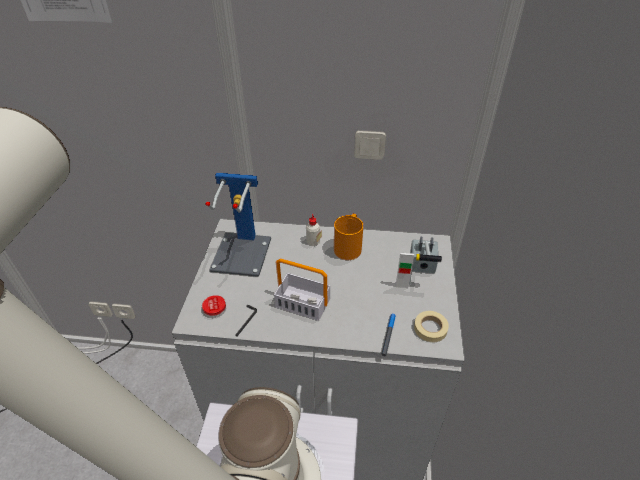

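View pics/side0.png

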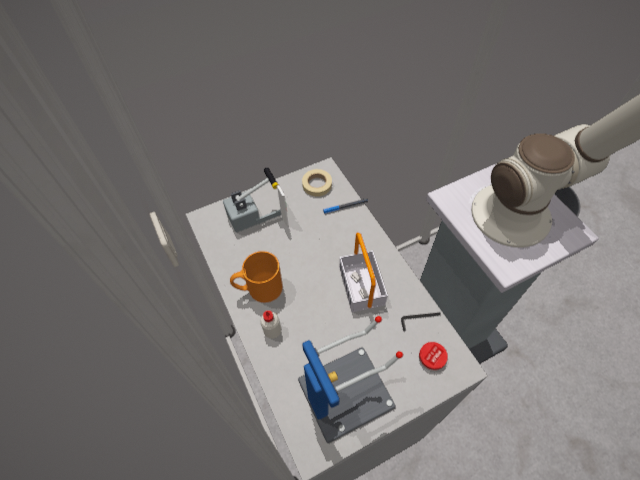

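The stand is at back left (red tips near (209,204) and (237,205) in scene), and the basket is in the middle with its orange bar at (303,267). The valve is on the right with its yellow end at (418,257). Next I'll measure them from depth.

```bash
python3 - <<'E'
from h import *
def comps(n,name,m,P,minA=6):
    k,l,s,c=cv2.connectedComponentsWithStats(m.astype(np.uint8))
    for i in range(1,k):
        if s[i,4]>=minA:
            p=P[l==i]; print(n,name,c[i].round(),s[i,4],"med",np.median(p,0).round(1),"lo",np.percentile(p,3,axis=0).round(),"hi",np.percentile(p,97,axis=0).round())
for n in("scene","side"):
    z=np.load(n+"0.npz"); P=cloud(z["d"],z["K"],z["T"]); H=hsv(z["im"]); h,s,v=[H[...,i].astype(int) for i in range(3)]
    ws=(P[...,0]>300)&(P[...,0]<950)&(abs(P[...,1])<450)&(P[...,2]>-5)&(P[...,2]<300)
    comps(n,"red",ws&((h<5)|(h>174))&(s>170)&(v>90),P)
    comps(n,"yel",ws&(h>22)&(h<33)&(s>150)&(v>110),P,4)
    o=ws&(h>7)&(h<20)&(s>180)&(v>80); comps(n,"orange",o,P,20)
    comps(n,"green",ws&(h>40)&(h<85)&(s>120),P)
    comps(n,"blue",ws&(h>100)&(h<125)&(s>150)&(P[...,2]>200),P,20)
    comps(n,"blackgrip",ws&(v<60)&(P[...,2]>90)&(P[...,1]<-60),P,10)
    comps(n,"base",ws&(v<90)&(s<90)&(P[...,2]>5)&(P[...,2]<18),P,200)
    # handle bar
    b=o&(P[...,2]>124)&(P[...,2]<150)
    p=P[b]; 
    if len(p)>10:
        q=p-np.median(p,0); q=p[np.hypot(q[:,0],q[:,1])<80]; (cx,cy),(w,hh),a=cv2.minAreaRect(q[:,:2].astype(np.float32)); print(n,"bar",len(q),(cx,cy),w,hh,a,q[:,2].min(),q[:,2].max(),cv2.fitLine(q[:,:2].astype(np.float32),2,0,.01,.01).ravel())
E
```

```text
scene red [207. 203.] 14 med [525.1 234.6 239. ] lo [520. 232. 236.] hi [528. 240. 243.]
scene red [235. 206.] 17 med [520.5 167.9 240.4] lo [518. 163. 237.] hi [527. 172. 243.]
scene red [312. 220.] 48 med [668.3   5.1  83. ] lo [663.  -3.  73.] hi [677.  13.  97.]
scene red [404. 270.] 44 med [ 520.2 -250.6   64.4] lo [ 517. -264.   58.] hi [ 524. -238.   72.]
scene red [214. 305.] 292 med [390.3 216.   20.1] lo [368. 194.  15.] hi [419. 244.  24.]
scene yel [418. 256.] 18 med [ 521.8 -278.8  116.8] lo [ 518. -282.  111.] hi [ 531. -275.  120.]
scene orange [348. 236.] 1112 med [617.8 -98.3  64.6] lo [ 602. -133.    9.] hi [683. -64.  99.]
scene orange [304. 273.] 309 med [436.5 -11.9 133. ] lo [421. -61.  37.] hi [456.  62. 140.]
scene green [405. 265.] 55 med [ 520.8 -251.1   83.8] lo [ 518. -264.   74.] hi [ 524. -238.   91.]
scene blue [236. 179.] 412 med [644.  197.7 229.3] lo [639. 146. 203.] hi [655. 248. 237.]
scene blackgrip [430. 258.] 125 med [ 520.5 -308.1  115.9] lo [ 516. -332.  107.] hi [ 528. -284.  120.]
scene base [229. 244.] 207 med [631.5 240.5  10.8] lo [544. 2
[... 665 characters left out ...]
] hi [ 532. -274.  122.]
side orange [366. 264.] 330 med [446.   14.4 136.7] lo [427. -57.  43.] hi [462.  66. 141.]
side orange [260. 276.] 1649 med [ 646.  -108.8   58.3] lo [ 609. -135.    7.] hi [699. -58. 100.]
side blue [318. 376.] 983 med [653.8 204.3 235. ] lo [643. 152. 212.] hi [668. 252. 238.]
side blackgrip [269. 175.] 90 med [ 526.3 -312.3  118.7] lo [ 519. -334.  114.] hi [ 532. -289.  121.]
side base [342. 420.] 817 med [642.5 241.6  11.1] lo [540. 206.   7.] hi [671. 271.  14.]
side bar 218 (442.4771728515625, 2.993877410888672) 129.8664093017578 8.747931480407715 75.42108154296875 124.42122220134661 142.57960627374644 [2.5109071e-01 9.6796358e-01 4.4451602e+02 7.9279909e+00]
```

```bash
cat >> h.py <<'E'
def jaw(): 
    s=arm.read_state(); M=R.from_quat(s["ee_rot"]).as_matrix(); return M,s
def go(x,y,z,yaw):
    """tool-frame shift (cm) and turn to bring TCP to x,y,z (mm), jaws along yaw"""
    M,s=jaw(); a=np.arctan2(M[1,1],M[0,1]); t=(yaw-a+np.pi/2)%np.pi-np.pi/2
    w=np.array([x,y,z])-s["position"]; Mf=R.from_rotvec([0,0,t]).as_matrix()@M
    print("pos",s["position"].round(1),"tilt",M[:,2].round(3),"turn",round(-t,3),"shift now",(M.T@w/10).round(2),"after turn",(Mf.T@w/10).round(2),"F",s["contact_force"].round(1),"w",round(s["gripper_width"],1),"t",round(s["clock"],1),"j",s["joints"].round(2))
E
python3 - <<'E'
from h import *
for n in("scene","side"):
    z=np.load(n+"0.npz"); P=cloud(z["d"],z["K"],z["T"]); H=hsv(z["im"]); h,s,v=[H[...,i].astype(int) for i in range(3)]
    b=(h>100)&(h<125)&(s>150)&(P[...,2]>232)&(P[...,2]<245)&(P[...,0]<700)&(P[...,0]>600)
    q=P[b][:,:2].astype(np.float32); print(n,"cross",len(q),cv2.minAreaRect(q),cv2.fitLine(q,2,0,.01,.01).ravel())
    b=(P[...,2]>100)&(P[...,2]<123)&(P[...,1]<-284)&(P[...,1]>-345)&(v<60)&(P[...,0]<545)
    q=P[b][:,:2].astype(np.float32); print(n,"grip",len(q),cv2.fitLine(q,2,0,.01,.01).ravel(),cv2.minAreaRect(q))
    b=(P[...,2]>20)&(P[...,2]<62)&(P[...,1]<-250)&(P[...,1]>-360)&(P[...,0]>560)&(P[...,0]<700)
    q=P[b][:,:2].astype(np.float32); print(n,"box",len(q),cv2.minAreaRect(q) if len(q) else 0)
go(441.5,2,262,-.253)
E
```

```text
scene cross 167 ((648.4765014648438, 198.5841827392578), (106.6501235961914, 22.090791702270508), 88.4710693359375) [1.8451672e-02 9.9982977e-01 6.4757635e+02 1.9821042e+02]
scene grip 120 [ 1.7000766e-02  9.9985546e-01  5.2118689e+02 -3.0855838e+02] ((522.2151489257812, -308.6100769042969), (48.58831787109375, 14.878585815429688), 84.343505859375)
scene box 433 ((612.81396484375, -306.4408874511719), (69.66333770751953, 74.4327621459961), 88.96683502197266)
side cross 625 ((649.2393188476562, 199.89901733398438), (108.96082305908203, 15.554854393005371), 88.48667907714844) [1.9441528e-02 9.9981099e-01 6.4990381e+02 2.0298553e+02]
side grip 90 [ 2.4827031e-02  9.9969178e-01  5.2609210e+02 -3.1118073e+02] ((525.127197265625, -311.9112854003906), (14.707545280456543, 48.923770904541016), 0.7282026410102844)
side box 736 ((604.9721069335938, -302.52130126953125), (77.84407043457031, 89.6540756225586), 89.66390991210938)
pos [165.9 602.1 230.5] tilt [-0.    -0.002 -1.   ] turn 1.555 shift now [42.52 50.54 -3.06] after turn [ 51.2  -41.7   -3.21] F [ 0.  -0.  -0.1] w 85.3 t 0.1 j [ 1.56  0.39  0.01 -0.   -1.19 -0.26]
```

Request:
{"api": "send_rows", "payload": {
  "steps": [
    [[0,0,-0.3,0.12,1],[0,0,-0.3,0.12,1],[0,0,-0.3,0.12,1],[0,0,-0.3,0.12,1],[0,0,-0.3,0.12,1],[0,0,-0.3,0.12,1],[0,0,-0.3,0.12,1],[0,0,-0.3,0.12,1],[0,0,-0.3,0.12,1],[0,0,-0.3,0.12,1]]
  ]
}}

```text
clock: 0.98
position: [165.1, 599.3, 255.6]
ee_rot: [0.726, -0.688, 0.004, 0.006]
contact_force: [0.4, -0.9, 0.2]
gripper_width: 85.1
```

Request:
{"api": "send_rows", "payload": {
  "steps": [
    [[0,0,0,0.12,1],[0,0,0,0.12,1],[0,0,0,0.12,1],[0,0,0,0.0,1]]
  ]
}}

```text
clock: 1.32
position: [164.9, 598.9, 254.7]
ee_rot: [-0.584, 0.812, -0.005, -0.006]
contact_force: [0.3, -0.2, -0.5]
gripper_width: 85.5
```

```bash
python3 -c "
from h import *
go(441.5,2,262,-.253)"
```

```text
pos [164.9 598.9 254.7] tilt [-0.004 -0.016 -1.   ] turn -0.071 shift now [ 47.8  -45.21   0.11] after turn [ 50.87 -41.72   0.15] F [ 0.3 -0.2 -0.5] w 85.5 t 1.3 j [ 1.56  0.37  0.05 -0.   -1.26 -1.88]
```

Request:
{"api": "send_rows", "payload": {
  "steps": [
    [[0,0,0,-0.07,1],[3.1,-2.55,0,0,1],[3.1,-2.55,0,0,1],[3.1,-2.55,0,0,1],[3.1,-2.55,0,0,1],[3.1,-2.55,0,0,1],[3.1,-2.55,0,0,1],[3.1,-2.55,0,0,1],[3.1,-2.55,0,0,1],[3.1,-2.55,0,0,1]]
  ]
}}

```text
clock: 2.15
position: [324.8, 267.3, 254.4]
ee_rot: [-0.631, 0.775, -0.007, -0.009]
contact_force: [1.1, 0.7, 0.4]
gripper_width: 85.3
```

```bash
python3 -c "
from h import *
go(441.5,2,262,-.253)"
```

```text
pos [324.8 267.3 254.4] tilt [-0.005 -0.022 -1.   ] turn 0.049 shift now [ 23.63 -16.8   -0.23] after turn [ 22.77 -17.94  -0.25] F [1.1 0.7 0.4] w 85.3 t 2.1 j [ 1.08  0.02 -0.41  0.01 -1.17 -1.29]
```

Request:
{"api": "send_rows", "payload": {
  "steps": [
    [[0,0,0,0.05,1],[3.0,-2.4,0,0,1],[3.0,-2.4,0,0,1],[3.0,-2.4,0,0,1],[3.0,-2.4,0,0,1],[3.0,-2.4,0,0,1],[3.0,-2.4,0,0,1],[3.0,-2.4,0,0,1],[1.0,-0.8,0,0,1],[0,0,0,0,1]]
  ]
}}

```text
clock: 2.98
position: [445.7, -6.4, 260.7]
ee_rot: [-0.623, 0.782, -0.007, -0.007]
contact_force: [0.2, 0.7, -1.2]
gripper_width: 85.4
```

```bash
python3 - <<'E'
from h import *
go(441.5,2,262,-.253)
im,d,K,T=cam("wrist"); cv2.imwrite("pics/w1.png",im)
P=cloud(d,K,T); H=hsv(im); h,s,v=[H[...,i].astype(int) for i in range(3)]
o=(h>7)&(h<20)&(s>180)&(v>80)&(P[...,2]>126)&(P[...,2]<150)
q=P[o]; q=q[np.hypot(*(q-np.median(q,0))[:,:2].T)<80]; print(len(q),cv2.minAreaRect(q[:,:2].astype(np.float32)),np.percentile(q,[3,50,97],axis=0).round(1),cv2.fitLine(q[:,:2].astype(np.float32),2,0,.01,.01).ravel())
E
```

```text
pos [445.7  -6.4 260.7] tilt [-0.001 -0.019 -1.   ] turn 0.027 shift now [-0.72  0.6  -0.15] after turn [-0.7   0.62 -0.15] F [ 0.2  0.7 -1.2] w 85.4 t 3.0 j [ 0.36  0.05 -0.36  0.02 -1.17 -0.6 ]
1136 ((442.4137268066406, -1.6461143493652344), (128.71243286132812, 7.859936714172363), 75.19322967529297) [[425.7 -60.9 131.4]
 [442.8  -0.9 139. ]
 [457.9  52.7 140.5]] [ 2.5429326e-01  9.6712714e-01  4.4214331e+02 -3.2467754e+00]
```

View pics/w1.png

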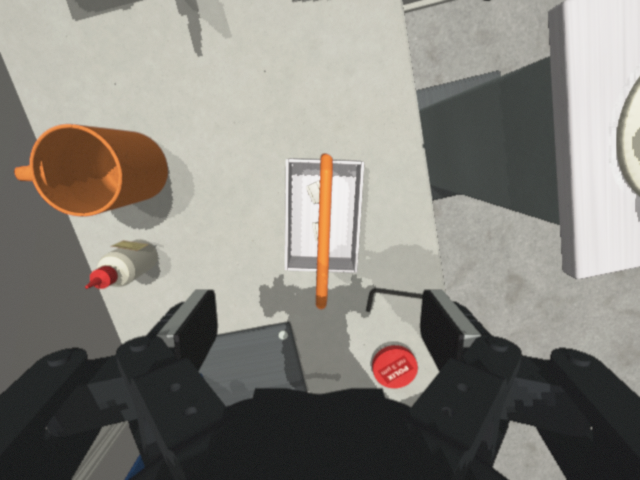

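The wrist view shows the bar from (325,155) to (321,302), with both nuts in the basket. Its centre comes out at (442.3, -0.5), top at z≈140, yaw -0.256. That agrees with the first estimate, so I'll descend.

Request:
{"api": "send_rows", "payload": {
  "steps": [
    [[-0.55,0.45,0,0.025,1],[0,0,2.5,0,1],[0,0,2.5,0,1],[0,0,2.5,0,1],[0,0,2.0,0,1],[0,0,0,0,1]]
  ]
}}

```text
clock: 3.53
position: [441.4, 4.0, 164.2]
ee_rot: [-0.619, 0.785, -0.008, -0.003]
contact_force: [-0.5, -0.1, -0.4]
gripper_width: 85.2
```

```bash
python3 -c "
from h import *
go(442.3,-0.5,115,-.256)"
```

```text
pos [441.4   4.  164.2] tilt [ 0.005 -0.016 -1.   ] turn 0.02 shift now [ 0.34 -0.16  4.92] after turn [ 0.34 -0.16  4.92] F [-0.5 -0.1 -0.4] w 85.2 t 3.5 j [ 0.39  0.14 -0.53  0.02 -0.91 -0.64]
```

Request:
{"api": "send_rows", "payload": {
  "steps": [
    [[0.35,-0.16,1.6,0.02,1],[0,0,1.6,0,1],[0,0,1.6,0,1],[0,0,0.3,0,1],[0,0,0,0,1]]
  ]
}}

```text
clock: 3.95
position: [444.0, 4.3, 115.9]
ee_rot: [-0.617, 0.787, -0.009, -0.001]
contact_force: [-0.5, 1.5, -1.0]
gripper_width: 85.5
```

```bash
python3 -c "
from h import *
go(442.3,-0.5,115,-.256)"
```

```text
pos [444.    4.3 115.9] tilt [ 0.01  -0.015 -1.   ] turn 0.015 shift now [0.51 0.05 0.09] after turn [0.51 0.04 0.09] F [-0.5  1.5 -1. ] w 85.5 t 4.0 j [ 0.39  0.2  -0.6   0.03 -0.77 -0.65]
```

Request:
{"api": "send_rows", "payload": {
  "steps": [
    [[0.5,0.05,0,0.015,1],[0,0,0,0,0],[0,0,0,0,0],[0,0,0,0,0],[0,0,0,0,0],[0,0,0,0,0],[0,0,0,0,0],[0,0,0,0,0],[0,0,0,0,0],[0,0,0,0,0]]
  ]
}}

```text
clock: 4.78
position: [445.1, 1.2, 121.9]
ee_rot: [-0.612, 0.791, -0.011, 0.004]
contact_force: [0.1, 1.1, 0.6]
gripper_width: 7.5
```

```bash
python3 -c "
from h import *
go(442.3,-0.5,115,-.256)"
```

```text
pos [445.1   1.2 121.9] tilt [ 0.02  -0.012 -1.   ] turn 0.002 shift now [0.23 0.24 0.68] after turn [0.23 0.24 0.68] F [0.1 1.1 0.6] w 7.5 t 4.8 j [ 0.38  0.19 -0.59  0.03 -0.77 -0.66]
```

Request:
{"api": "send_rows", "payload": {
  "steps": [
    [[0,0,-1.0,0,0],[0,0,-1.0,0,0],[0,0,-1.0,0,0],[0,0,-1.0,0,0],[0,0,0,0,0]]
  ]
}}

```text
clock: 5.2
position: [440.2, 0.7, 158.8]
ee_rot: [-0.611, 0.792, -0.008, -0.001]
contact_force: [0.5, 0.5, -3.6]
gripper_width: 7.8
```

```bash
python3 - <<'E'
from h import *
go(440,0,285,-.019)
im,d,K,T=cam("wrist"); cv2.imwrite("pics/w2.png",im)
im2,d,K,T=cam("side"); c=cv2.resize(im2[180:340,280:480],(600,480)); cv2.imwrite("pics/s2.png",c)
P=cloud(d,K,T); H=hsv(im2); h,s,v=[H[...,i].astype(int) for i in range(3)]
o=(h>7)&(h<20)&(s>180)&(v>80)&(P[...,0]<520)&(P[...,2]>0)&(abs(P[...,1])<120); print(P[o][:,2].max(),o.sum())
E
```

```text
pos [440.2   0.7 158.8] tilt [ 0.009 -0.014 -1.   ] turn -0.237 shift now [  0.21  -0.15 -12.62] after turn [  0.21  -0.13 -12.62] F [ 0.5  0.5 -3.6] w 7.8 t 5.2 j [ 0.38  0.14 -0.54  0.02 -0.88 -0.65]
249.35207919672473 193
```

View pics/s2.png

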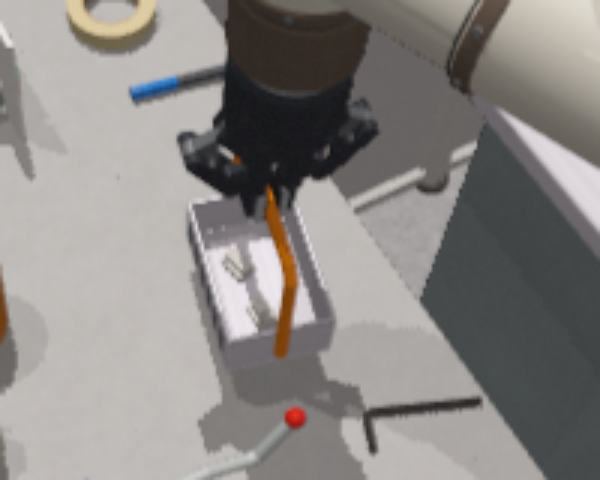

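Request:
{"api": "send_rows", "payload": {
  "steps": [
    [[0,0,-1.4,-0.03,0],[0,0,-1.4,-0.03,0],[0,0,-1.4,-0.03,0],[0,0,-1.4,-0.03,0],[0,0,-1.4,-0.03,0],[0,0,-1.4,-0.03,0],[0,0,-1.4,-0.03,0],[0,0,-1.0,-0.03,0],[0,0,0,0,0]]
  ]
}}

```text
clock: 6.05
position: [432.0, 0.7, 256.7]
ee_rot: [-0.704, 0.71, 0.001, -0.014]
contact_force: [-0.1, 0.8, -2.8]
gripper_width: 8.2
```

```bash
python3 -c "
from h import *
go(455,201.5,262,-.019)"
```

```text
pos [432.    0.7 256.7] tilt [-0.021 -0.019 -1.   ] turn 0.011 shift now [-20.09  -2.12  -0.97] after turn [-20.11  -1.91  -0.96] F [-0.1  0.8 -2.8] w 8.2 t 6.0 j [ 0.39  0.04 -0.38  0.01 -1.18 -0.4 ]
```

Request:
{"api": "send_rows", "payload": {
  "steps": [
    [[-1,-0.1,-0.1,0.01,0],[-2.3,-0.2,-0.1,0,0],[-2.3,-0.2,-0.1,0,0],[-2.5,-0.2,-0.1,0,0],[-2.5,-0.2,-0.1,0,0],[-2.5,-0.3,-0.1,0,0],[-2.5,-0.3,-0.1,0,0],[-2,-0.2,-0.1,0,0],[-1,-0.1,0,0,0],[0,0,0,0,0]]
  ]
}}

```text
clock: 6.88
position: [448.4, 191.8, 242.5]
ee_rot: [-0.695, 0.719, 0.006, -0.026]
contact_force: [0.4, 0.9, -3.4]
gripper_width: 8.0
```

```bash
python3 - <<'E'
from h import *
go(460,201.5,262,-.019)
for n in("side","scene"):
    im,d,K,T=cam(n); P=cloud(d,K,T); H=hsv(im); h,s,v=[H[...,i].astype(int) for i in range(3)]
    o=(h>7)&(h<20)&(s>180)&(v>80)&(P[...,0]<540)&(P[...,0]>350)&(P[...,2]>180)&(P[...,1]>50)&(P[...,1]<350); q=P[o]
    print(n,len(q),np.percentile(q,[3,50,97],axis=0).round(1).tolist())
    r=((h<5)|(h>174))&(s>170)&(v>90)&(P[...,2]>220)&(P[...,2]<260)&(P[...,0]<600)
    q=q[q[:,2]>np.percentile(q[:,2],97)-10]; print(cv2.fitLine(q.astype(np.float32),2,0,.01,.01).ravel(),np.median(q,0),[np.median(P[r&(P[...,1]>a)&(P[...,1]<a+34)],0).round(1).tolist() for a in(151,219)])
    cv2.imwrite(f"pics/{n}3.png",im)
E
```

```text
pos [448.4 191.8 242.5] tilt [-0.046 -0.028 -0.999] turn -0.016 shift now [-0.95 -1.04 -2.03] after turn [-0.93 -1.06 -2.03] F [ 0.4  0.9 -3.4] w 8.0 t 6.9 j [ 0.73  0.17 -0.26 -0.01 -1.19 -0.76]
side 358 [[443.7, 129.3, 190.6], [448.9, 223.4, 256.8], [453.2, 257.0, 261.4]]
[ 2.8938221e-02  9.9956322e-01 -5.9945835e-03  4.4900583e+02
  2.0577756e+02  2.5857138e+02] [449.14006774 219.39031978 258.95954784] [[524.6, 168.4, 241.9], [526.1, 236.1, 242.0]]
scene 352 [[435.6, 124.0, 184.5], [443.6, 173.6, 248.2], [449.5, 252.9, 261.1]]
[ 2.9711623e-02  9.9945486e-01 -1.4395798e-02  4.4501947e+02
  1.8627747e+02  2.5749792e+02] [444.87599593 175.66590573 257.99007373] [[521.9, 167.6, 240.4], [nan, nan, nan]]
  return _methods._mean(a, axis=axis, dtype=dtype,
  ret = um.true_divide(
```

Request:
{"api": "send_rows", "payload": {
  "steps": [
    [[-0.5,0,-1.2,-0.016,0],[-0.4,0,-1.2,0,0],[0,0,-0.3,0,0],[0,0,0,0,0]]
  ]
}}

```text
clock: 7.32
position: [447.5, 194.7, 267.7]
ee_rot: [-0.698, 0.715, 0.007, -0.031]
contact_force: [-0.1, -0.5, -2.5]
gripper_width: 7.6
```

```bash
python3 -c "
from h import *
go(549.5,201.5,258,-.019)"
```

```text
pos [447.5 194.7 267.7] tilt [-0.053 -0.033 -0.998] turn -0.006 shift now [ -0.94 -10.22   0.41] after turn [ -0.89 -10.23   0.41] F [-0.1 -0.5 -2.5] w 7.6 t 7.3 j [ 0.74  0.16 -0.21 -0.01 -1.26 -0.76]
```

Request:
{"api": "send_rows", "payload": {
  "steps": [
    [[-0.3,-1.2,0,-0.006,0],[-0.3,-1.3,0,0,0],[-0.3,-1.3,0,0,0],[0,-1.3,0,0,0],[0,-0.5,0,0,0]]
  ]
}}

```text
clock: 7.73
position: [506.8, 199.6, 262.4]
ee_rot: [-0.7, 0.714, 0.007, -0.031]
contact_force: [-0.0, -0.2, -2.7]
gripper_width: 7.8
```

```bash
python3 -c "
from h import *
go(549.5,201.5,258,-.019)"
```

```text
pos [506.8 199.6 262.4] tilt [-0.055 -0.034 -0.998] turn -0.002 shift now [-0.29 -4.28  0.19] after turn [-0.28 -4.28  0.2 ] F [-0.  -0.2 -2.7] w 7.8 t 7.7 j [ 0.67  0.26 -0.09 -0.01 -1.28 -0.69]
```

Request:
{"api": "send_rows", "payload": {
  "steps": [
    [[-0.1,-1.1,0,0,0],[-0.1,-1.1,0,0,0],[0,-1.1,0,0,0],[0,-0.6,0,0,0],[0,0,0,0,0]]
  ]
}}

```text
clock: 8.15
position: [550.7, 199.0, 255.5]
ee_rot: [-0.698, 0.715, 0.008, -0.034]
contact_force: [0.1, -0.3, -2.9]
gripper_width: 7.3
```

```bash
python3 - <<'E'
from h import *
go(549.5,201.5,216-14,-.019)
for n in("side","scene"):
    im,d,K,T=cam(n); P=cloud(d,K,T); H=hsv(im); h,s,v=[H[...,i].astype(int) for i in range(3)]
    o=(h>7)&(h<20)&(s>180)&(v>80)&(P[...,0]<580)&(P[...,0]>450)&(P[...,2]>200)&(P[...,1]>50)&(P[...,1]<350); q=P[o]
    print(n,len(q),np.percentile(q,[3,50,97],axis=0).round(1).tolist())
    q=q[q[:,2]>np.percentile(q[:,2],97)-10]; print(cv2.fitLine(q.astype(np.float32),2,0,.01,.01).ravel())
    if n=="side": cv2.imwrite("pics/s4.png",cv2.resize(im[230:430,240:490],(750,600)))
E
```

```text
pos [550.7 199.  255.5] tilt [-0.06  -0.037 -0.998] turn -0.007 shift now [-0.45 -0.19  5.33] after turn [-0.45 -0.2   5.33] F [ 0.1 -0.3 -2.9] w 7.3 t 8.2 j [ 0.62  0.34 -0.   -0.01 -1.3  -0.64]
side 250 [[547.2, 210.3, 210.1], [551.7, 243.7, 270.7], [555.3, 264.2, 274.2]]
[ 2.6043290e-02  9.9053192e-01 -1.3478959e-01  5.5141284e+02
  2.3452985e+02  2.7155765e+02]
scene 295 [[538.7, 131.8, 204.4], [545.4, 178.2, 261.4], [551.5, 261.3, 274.1]]
[ 1.8112021e-02  9.9971116e-01 -1.5796373e-02  5.4725305e+02
  1.9186656e+02  2.7007141e+02]
```

View pics/s4.png

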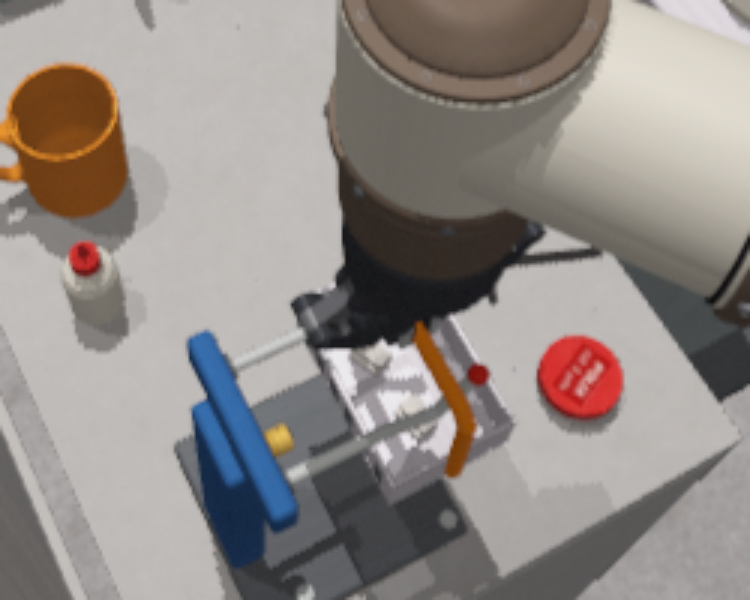

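The bar is behind the tips and above the dip, at x≈550, z≈270, centred at y≈198. I'm lowering it.

Request:
{"api": "send_rows", "payload": {
  "steps": [
    [[-0.3,-0.1,0.8,-0.007,0],[-0.1,-0.1,1.0,0,0],[0,0,1.0,0,0],[0,0,1.0,0,0],[0,0,0.6,0,0],[0,0,0,0,0]]
  ]
}}

```text
clock: 8.75
position: [546.9, 201.9, 207.7]
ee_rot: [-0.701, 0.712, 0.008, -0.034]
contact_force: [3.5, -0.8, -2.2]
gripper_width: 7.9
```

```bash
python3 -c "
from h import *
go(549.5,201.5,216-14,-.019)"
```

```text
pos [546.9 201.9 207.7] tilt [-0.06  -0.036 -0.998] turn 0.003 shift now [ 0.01 -0.29  0.56] after turn [ 0.01 -0.29  0.56] F [ 3.5 -0.8 -2.2] w 7.9 t 8.8 j [ 0.63  0.37 -0.08 -0.01 -1.19 -0.64]
```

Request:
{"api": "send_rows", "payload": {
  "steps": [
    [[0,-0.3,0.2,0,0],[0,0,0.3,0,0],[0,0,0.2,0,0],[0,0,0,0,0]]
  ]
}}

```text
clock: 9.08
position: [551.3, 202.1, 202.1]
ee_rot: [-0.702, 0.711, 0.007, -0.032]
contact_force: [0.8, 0.9, -1.3]
gripper_width: 7.7
```

```bash
python3 -c "
from h import *
go(549.5,201.5,216-14,-.019)"
```

```text
pos [551.3 202.1 202.1] tilt [-0.054 -0.035 -0.998] turn 0.005 shift now [0.07 0.18 0.02] after turn [0.07 0.18 0.02] F [ 0.8  0.9 -1.3] w 7.7 t 9.1 j [ 0.63  0.37 -0.08 -0.   -1.18 -0.64]
```

Request:
{"api": "send_rows", "payload": {
  "steps": [
    [[0,0.15,0.2,0,0],[0,0,0.15,0,0],[0,0,0,0,0]]
  ]
}}

```text
clock: 9.33
position: [551.3, 202.2, 201.8]
ee_rot: [-0.702, 0.711, 0.005, -0.029]
contact_force: [1.7, 0.2, 0.0]
gripper_width: 7.6
```

```bash
python3 - <<'E'
from h import *
go(549.5,201.5,216-14,-.019)
for n in("side","scene"):
    im,d,K,T=cam(n); P=cloud(d,K,T); H=hsv(im); h,s,v=[H[...,i].astype(int) for i in range(3)]
    o=(h>7)&(h<20)&(s>180)&(v>80)&(P[...,0]<580)&(P[...,0]>450)&(P[...,2]>195)&(P[...,1]>50)&(P[...,1]<350); q=P[o]
    print(n,len(q),np.percentile(q,[3,50,97],axis=0).round(1).tolist())
    for a in range(130,270,15):
        w=q[abs(q[:,1]-a)<7]
        if len(w)>3: print(a,np.percentile(w[:,2],95).round(1),np.median(w[:,0]).round(1),end="; ")
E
```

```text
pos [551.3 202.2 201.8] tilt [-0.048 -0.033 -0.998] turn 0.005 shift now [ 0.07  0.18 -0.01] after turn [ 0.07  0.18 -0.01] F [1.7 0.2 0. ] w 7.6 t 9.3 j [ 0.63  0.37 -0.09 -0.   -1.17 -0.64]
side 169 [[548.4, 213.8, 205.7], [551.9, 241.6, 217.9], [555.1, 266.6, 221.5]]
220 223.3 551.5; 235 221.5 552.0; 250 219.8 552.2; 265 216.0 552.5; scene 141 [[541.7, 136.6, 196.4], [547.2, 184.3, 215.3], [552.7, 263.4, 222.3]]
130 204.6 548.5; 145 220.6 546.2; 160 222.2 547.9; 190 220.0 548.1; 220 220.1 547.7; 235 240.1 547.9; 250 218.6 546.0; 265 213.6 547.1;
```

Request:
{"api": "send_rows", "payload": {
  "steps": [
    [[0,0,0,0,0.2],[0,0,0,0,0.4],[0,0,0,0,0.5],[0,0,0,0,0.5],[0,0,0,0,0.5],[0,0,0,0,0.5]]
  ]
}}

```text
clock: 9.93
position: [549.6, 202.1, 200.3]
ee_rot: [-0.702, 0.711, 0.006, -0.031]
contact_force: [-0.6, 0.8, -0.1]
gripper_width: 42.8
```

```bash
python3 - <<'E'
from h import *
go(549.5,201.5,290,-.019)
for n in("side","scene"):
    im,d,K,T=cam(n); cv2.imwrite(f"pics/{n}5.png",im)
    P=cloud(d,K,T); H=hsv(im); h,s,v=[H[...,i].astype(int) for i in range(3)]
    o=(h>7)&(h<20)&(s>180)&(v>80)&(P[...,0]<580)&(P[...,0]>450)&(P[...,2]>195)&(P[...,1]>50)&(P[...,1]<350); q=P[o]
    print(n,len(q),np.percentile(q,[3,50,97],axis=0).round(1).tolist())
E
```

```text
pos [549.6 202.1 200.3] tilt [-0.053 -0.034 -0.998] turn 0.005 shift now [ 0.38  0.48 -8.95] after turn [ 0.38  0.48 -8.95] F [-0.6  0.8 -0.1] w 42.8 t 9.9 j [ 0.63  0.37 -0.09 -0.   -1.17 -0.64]
side 204 [[547.8, 210.5, 201.7], [552.5, 240.9, 217.9], [565.2, 266.9, 268.6]]
scene 128 [[539.1, 136.9, 195.7], [547.6, 166.7, 214.3], [569.2, 263.9, 224.6]]
```

Request:
{"api": "send_rows", "payload": {
  "steps": [
    [[0.03,0.05,-0.8,0,0.5],[0.04,0.06,-1.2,0,0.5],[0.05,0.07,-1.5,0,0.5],[0.08,0.1,-2,0,0.5],[0.08,0.1,-2,0,0.5],[0.08,0.1,-2,0,0.5],[0,0,0,0,0.5]]
  ]
}}

```text
clock: 10.62
position: [549.6, 201.1, 301.7]
ee_rot: [-0.702, 0.711, 0.006, -0.032]
contact_force: [0.7, -0.2, 0.9]
gripper_width: 42.4
```

```bash
python3 - <<'E'
from h import *
go(430,0,300,0)
im,d,K,T=cam("side"); cv2.imwrite("pics/s6.png",cv2.resize(im[230:430,240:490],(750,600)))
E
```

```text
pos [549.6 201.1 301.7] tilt [-0.054 -0.037 -0.998] turn -0.014 shift now [20.23 11.65  1.56] after turn [20.06 11.93  1.57] F [ 0.7 -0.2  0.9] w 42.4 t 10.6 j [ 0.63  0.31  0.07 -0.   -1.4  -0.64]
```

View pics/s6.png

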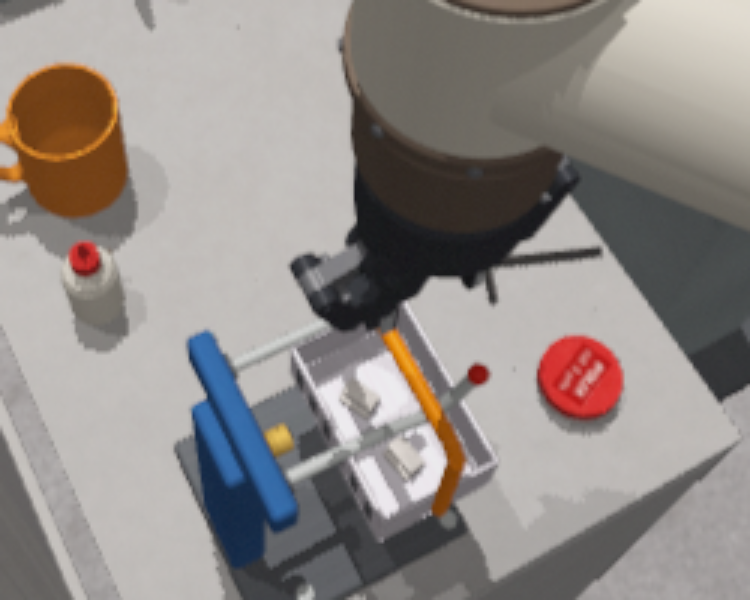

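The basket hangs on both prongs behind the tips, with both nuts inside (near (360,395) and (405,455)). Next is the lever. I'm travelling high and closing the fingers on the way.

Request:
{"api": "send_rows", "payload": {
  "steps": [
    [[2,0,0,0,0.4],[3.5,0,0,0,0.2],[4,0,0,0,0],[4,0,0,0,0],[4,0,0,0,0],[4,0,0,0,0],[4,0,0,0,0],[4,0,0,0,0],[4,0,0,0,0],[4,0,0,0,0]]
  ]
}}

```text
clock: 11.5
position: [542.0, -180.8, 307.4]
ee_rot: [0.707, -0.706, -0.011, 0.037]
contact_force: [0.1, 0.3, 0.8]
gripper_width: 0.3
```

```bash
python3 -c "
from h import *
go(521,-306,180,-.02)"
```

```text
pos [ 542.  -180.8  307.4] tilt [-0.068 -0.036 -0.997] turn 0.021 shift now [12.04  1.24 13.29] after turn [12.09  0.98 13.27] F [0.1 0.3 0.8] w 0.3 t 11.5 j [-0.02  0.28  0.03  0.04 -1.39  0.01]
```

Request:
{"api": "send_rows", "payload": {
  "steps": [
    [[2.5,0.2,0,0.02,0],[2.5,0.2,0,0,0],[2.5,0.2,0,0,0],[2,0.2,1,0,0],[1,0.1,2,0,0],[0,0,2.5,0,0],[0,0,2.5,0,0],[0,0,2.5,0,0],[0,0,1,0,0],[0,0,0,0,0]]
  ]
}}

```text
clock: 12.33
position: [515.3, -304.2, 185.6]
ee_rot: [-0.694, 0.719, 0.016, -0.039]
contact_force: [0.7, -0.1, 0.6]
gripper_width: -0.1
```

```bash
python3 - <<'E'
from h import *
go(521,-306,130,-.02)
im,d,K,T=cam("side"); cv2.imwrite("pics/s7.png",cv2.resize(im[120:260,190:365],(750,600)))
P=cloud(d,K,T); H=hsv(im); h,s,v=[H[...,i].astype(int) for i in range(3)]
m=(h>22)&(h<33)&(s>150)&(v>110)&(P[...,1]<-200); print(np.median(P[m],0))
E
```

```text
pos [ 515.3 -304.2  185.6] tilt [-0.078 -0.031 -0.996] turn -0.016 shift now [-0.03 -1.    5.51] after turn [-0.03 -1.    5.51] F [ 0.7 -0.1  0.6] w -0.1 t 12.3 j [-0.24  0.4  -0.11  0.05 -1.13  0.18]
[ 527.33050938 -277.13475257  116.45443114]
```

View pics/s7.png

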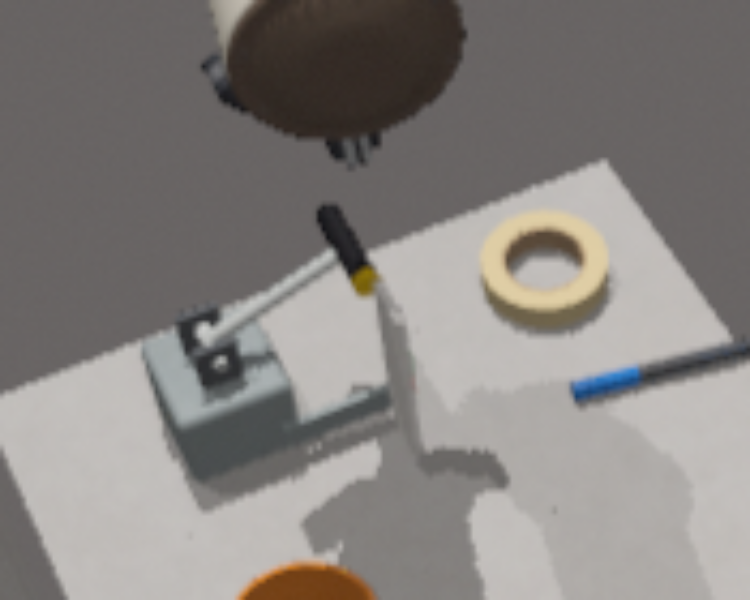

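Request:
{"api": "send_rows", "payload": {
  "steps": [
    [[0,-0.5,1.5,-0.016,0],[0,-0.5,1.5,0,0],[0,-0.1,1.2,0,0],[0,0,0.6,0,0],[0,0,0,0,0]]
  ]
}}

```text
clock: 12.8
position: [526.4, -307.0, 140.9]
ee_rot: [-0.701, 0.712, 0.012, -0.037]
contact_force: [-0.6, 0.1, 0.4]
gripper_width: 0.3
```

```bash
python3 -c "
from h import *
go(520,-306,94,-.02)"
```

```text
pos [ 526.4 -307.   140.9] tilt [-0.07  -0.036 -0.997] turn 0.003 shift now [-0.26  0.31  4.71] after turn [-0.26  0.31  4.71] F [-0.6  0.1  0.4] w 0.3 t 12.8 j [-0.24  0.45 -0.15  0.06 -1.03  0.19]
```

Request:
{"api": "send_rows", "payload": {
  "steps": [
    [[0,0.1,0.8,0,0],[0,0.1,0.8,0,0],[0,0.1,0.8,0,0],[0,0,0.8,0,0],[0,0,0.6,0,0],[0,0,0.3,0,0]]
  ]
}}

```text
clock: 13.3
position: [521.2, -309.3, 102.8]
ee_rot: [-0.701, 0.712, 0.009, -0.037]
contact_force: [-1.7, 0.9, 5.9]
gripper_width: -0.2
```

```bash
python3 -c "
from h import *
go(520,-306,93.5,-.02)"
```

```text
pos [ 521.2 -309.3  102.8] tilt [-0.065 -0.039 -0.997] turn 0.004 shift now [-0.37  0.06  0.92] after turn [-0.37  0.06  0.92] F [-1.7  0.9  5.9] w -0.2 t 13.3 j [-0.24  0.49 -0.2   0.07 -0.94  0.19]
```

Request:
{"api": "send_rows", "payload": {
  "steps": [
    [[-0.1,0,0.4,0,0],[-0.1,0,0.4,0,0],[0,0,0.3,0,0],[0,0,0.1,0,0]]
  ]
}}

```text
clock: 13.63
position: [519.9, -309.3, 92.7]
ee_rot: [-0.702, 0.711, 0.008, -0.038]
contact_force: [-1.5, 2.4, 7.1]
gripper_width: -0.1
```

```bash
cat > lev.py <<'E'
from h import *
go(520,-306,93.5,-.02)
for n in("side","scene","side"):
    im,d,K,T=cam(n); P=cloud(d,K,T); H=hsv(im); h,s,v=[H[...,i].astype(int) for i in range(3)]
    w=(P[...,1]<-200)&(P[...,0]<560)&(P[...,2]>30)&(P[...,2]<140)
    m=w&(h>22)&(h<33)&(s>150)&(v>90); p=P[m]; vv,uu=np.nonzero(m)
    print(n,m.sum(),p.mean(0).round(1) if len(p) else "", (p[:,2].max().round(1),uu.mean(),vv.mean()) if len(p) else "")
    g=w&(h>40)&(h<85)&(s>120); print(" green",g.sum(),P[g].mean(0).round(1) if g.any() else "", (np.nonzero(g)[0].min(),np.nonzero(g)[0].max()) if g.any() else "")
    cv2.imwrite(f"pics/{n}8.png",im)
    if n=="scene": cv2.imwrite("pics/c8.png",cv2.resize(im[220:310,370:470],(720,600)[::1],interpolation=cv2.INTER_CUBIC))
print(arm.read_state()["position"],arm.read_state()["clock"])
E
python3 lev.py
```

```text
pos [ 519.9 -309.3   92.7] tilt [-0.065 -0.042 -0.997] turn 0.005 shift now [-0.33  0.   -0.1 ] after turn [-0.33  0.01 -0.1 ] F [-1.5  2.4  7.1] w -0.1 t 13.6 j [-0.24  0.5  -0.22  0.07 -0.91  0.18]
side 4 [ 525.9 -276.8   89.6] (np.float64(91.9), np.float64(276.25), np.float64(192.25))
 green 0  
scene 17 [ 516.7 -277.4   87.4] (np.float64(94.0), np.float64(415.88235294117646), np.float64(266.05882352941177))
 green 56 [ 520.5 -251.    83.8] (np.int64(263), np.int64(268))
side 4 [ 525.4 -278.7   86.3] (np.float64(87.6), np.float64(276.25), np.float64(192.5))
 green 0  
[ 520.01569678 -309.24925406   93.00866215] 13.7833
```

View pics/c8.png

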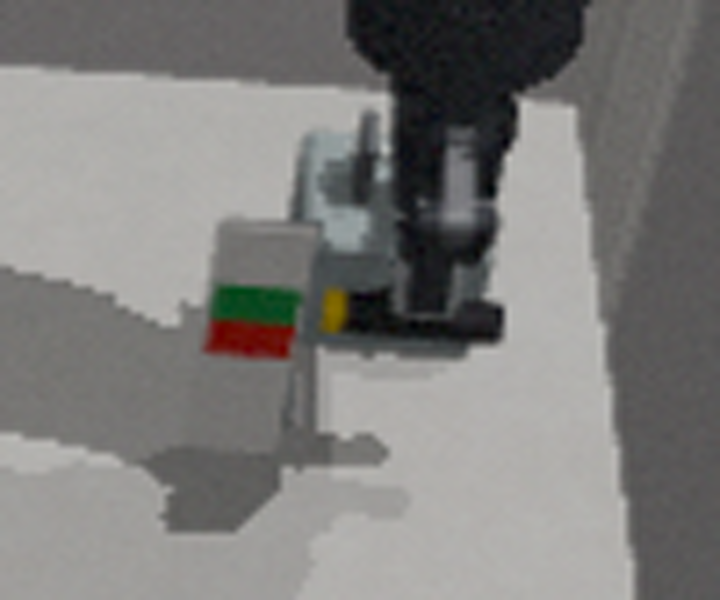

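The yellow end at crop (335,310) is level with the green band (z≈84–87, bias ≈+3), and the force is 7.1 N, the mid-band value. As a last check I'll see whether the hold is stable and the basket still hangs, then hand in.

```bash
python3 - <<'E'
from h import *
for i in range(10):
    im,d,K,T=cam("scene" if i<9 else "side")
    s=arm.read_state()
    if i in(0,4,9): print(s["clock"],s["position"].round(1),s["contact_force"].round(1))
    if i==8: sc=im
    if i>=8:
        P=cloud(d,K,T); H=hsv(im); h,sa,v=[H[...,k].astype(int) for k in range(3)]
        q=P[(h>7)&(h<20)&(sa>180)&(v>80)&(P[...,0]<590)&(P[...,2]>195)&(P[...,1]>100)&(P[...,1]<350)]
        print("bar",np.percentile(q,[3,50,97],axis=0).round(1).tolist())
        m=(P[...,1]<-200)&(P[...,0]<560)&(P[...,2]>30)&(h>22)&(h<33)&(sa>150)&(v>90)&(P[...,2]<140); print("yel",P[m].mean(0))
cv2.imwrite("pics/fin.png",np.hstack([cv2.resize(sc[160:360,160:480],(400,250)),cv2.resize(im[140:440,180:500],(400,375))[:250]]) if 0 else sc[150:350,170:470].repeat(2,0).repeat(2,1))
E
```

```text
13.8333 [ 520.  -309.2   93. ] [-2.6  2.4  6.9]
14.0333 [ 520.  -309.3   93.1] [-2.4  1.4  5.8]
bar [[544.1, 135.5, 196.7], [547.2, 138.8, 204.4], [551.2, 142.6, 211.7]]
yel [ 516.82688605 -277.65360996   87.56460235]
14.2833 [ 520.  -309.2   93.1] [-2.9  2.8  7. ]
bar [[546.2, 142.0, 203.0], [551.1, 206.8, 218.1], [555.3, 265.7, 221.1]]
yel [ 525.80481576 -277.36239892   88.05781036]
```

View pics/fin.png

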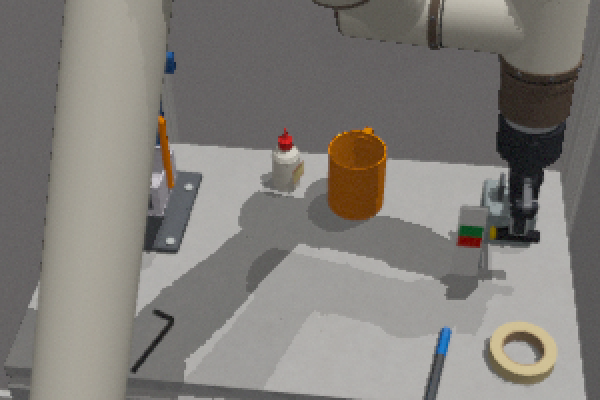

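The hold is steady (TCP z 93.1, about 7 N). The bar spans the prongs at z≈216, and the mug, bottle and tape haven't moved.

```bash
python3 -c "
from bench import job
print(job.job_done())"
```

```text
the job is handed in; nothing more can be done
None
```

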